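# Blow off a washed gear, raise the guard and take the gear out

### The job

Blow off the washed parts: with the cage's sliding guard shut, tilt the air lever away from the robot to its stop, hold it there for a good second, and let it spring back upright. Then raise the guard until it stays up by itself, reach in under it, bring out the gear (the toothed disc with a shaft stub) and set it down gently in the open tray, standing on its disc on the tray's floor. Leave the guard up, the two other washed parts standing where they are in the cage, and the oil can standing.

Things in the scene. Friction and masses are not known exactly. Their poses are not given: they have to be found in the camera images.
- cage: blow-off cage, fixed, 240 (x) x 400 (y) x 263 mm (z), turned a little. Origin: centre of its underside; -x side is the open front, closed by the guard. White floor 6 mm thick, inner side walls at y = +-190 mm, roof and back of steel bars 50 mm apart (too narrow to reach through). Guide posts 22 x 16 mm, 380 mm tall, at x = -115, y = +-197 mm. Counterweight arm on its +y side.
- sash (a joint): height of the guard in m: 0 shut, 0.25 fully up. The guard is a clear upright pane 370 mm wide, 225 mm tall, sliding straight up in the plane x = -115 mm of the cage; shut, its lower edge is 8 mm above the bench. About 0.55 kg; a counterweight arm helps more as it rises, so friction holds it anywhere above about 0.15; well below that it slides shut again. Lifting takes at most 9 N.
- sash_grip (a point): middle of the grip of the guard's D-shaped handle, 12 mm round steel bar on the guard's centre line. The grip bar is upright, 45 mm in front of the pane's plane, 65 mm tall between its two arms (32.5 mm above and below this point), which run back to the pane. Shut, this point is 98.5 mm above the bench. Axes as the cage's.
- valve: fixed air valve block, 80 x 60 x 45 mm high on a 110 x 80 mm plate, to the left or the right of the cage's front, turned a little. Origin: centre of its underside; its +x points away from the robot.
- lever (a joint): tilt of the air lever in rad about the y axis of the valve block: 0 = upright (spring-centred), positive = tilted to the block's +x, away from the robot; stops at +-0.45. Spring 0.5 N m per rad: about 3 N at the knob holds it on the stop. It returns to 0 when let go.
- lever_tip (a point): centre of the lever's ball knob, 22 mm diameter, 75 mm above the pivot, which is in the centre of the block's top; upright it is 120 mm above the bench. The stem is 10 mm thick.
- gear: the gear to bring out: loose steel, 0.25 kg. Toothed disc 56 mm diameter, 16 mm thick (top bevelled to 44 mm), with a plain shaft stub 24 mm in diameter rising from its middle to 60 mm above its underside. Origin: centre of its underside; z up the stub. Stands on its disc on the cage floor in one of three places, a row across the cage 75 mm apart, about 57 mm behind the guard.
- bushing: another washed part, to be left: plain steel tube 40 mm outside, 26 mm inside, 45 mm tall, standing in the row. Origin: centre of its underside.
- stud: another washed part, to be left: steel stud with a 38 mm flange 12 mm thick and a 16 mm stem, 55 mm tall overall, standing in the row. Origin: centre of its underside.
- tray: fixed open steel tray 150 x 150 mm, 25 mm tall, walls and floor 4 mm, on the side of the cage's front where the valve block is not, turned a little. Origin: centre of its underside.
- race: loose steel bearing race lying in the tray, ring 36 mm outside, 14 mm thick: set the gear down beside it. Origin: centre of its underside.
- can: bystander: oil can, cylinder 62 mm diameter, 100 mm tall, standing on the bench between the robot and the cage. Origin: centre of its underside.
- wrench: bystander: wrench 160 mm long, under 20 mm thick, lying on the bench between the robot and the cage. Origin: about the middle of its underside.
Things that resemble listed ones, but are neither listed nor needed, are in the scene too. There is more than one size of the valve; the job needs the middle-sized.

How it is judged:
On the way, in this order (a step that is already met when the one before it is completed fails the run):
1. the air lever is held tilted away from the robot (over 0.33 rad) for 0.8 s with the guard shut (below 10 mm) (value of joint lever above 0.33 rad and value of joint sash below 0.01 m), for 0.8 s.
2. the lever is let go and back upright (within 0.08 rad) (value of joint lever between -0.08 and 0.08 rad and contact force between the fingers and valve below 0.1 N), for 0.2 s.
3. the guard stays up by itself, over 0.12 m, still and untouched (value of joint sash above 0.12 m and velocity of joint sash between -0.01 and 0.01 m/s and contact force between the fingers and cage below 0.1 N), for 0.3 s.
4. the gear is out in front of the cage (x of gear in the frame of cage below -0.15 m), for 0.1 s.
At the end, for the whole second after the job is handed in: The gear stands upright (within 0.1 rad) and at rest on the tray's floor (underside within 4 mm of it), disc down; the guard is up by itself (over 0.12 m) and the lever upright (within 0.08 rad) (x of gear in the frame of tray between -0.055 and 0.055 m and y of gear in the frame of tray between -0.055 and 0.055 m and z of gear in the frame of tray between 0 and 0.008 m and angle between gear's own z axis and vertical below 0.1 rad and linear speed of gear below 0.02 m/s and value of joint sash above 0.12 m and value of joint lever between -0.08 and 0.08 rad); the robot touches nothing.
It fails at once if another washed part in the cage is shifted by more than 20 mm or tipped (distance of any of bushing, stud from where it was at the start of the episode above 0.02 m or angle between any of bushing, stud's own z axis and vertical above 0.5 rad).
It fails at once if the oil can is knocked over (angle between can's own z axis and vertical above 0.5 rad).
It fails at once if the gear is dropped into the tray (faster than 0.45 m/s within 50 mm of its floor) (horizontal distance between gear and tray below 0.1 m and z of gear in the frame of tray below 0.05 m and linear speed of gear above 0.45 m/s).
It also fails if it takes over 72 s, if anything falls off the work surface, if the arm or the gripper's body presses on something with over 40 N, if the wrist force passes 120 N, or if a joint passes its speed limit or range.

### The arm

A 6-joint arm with a two-finger parallel gripper is mounted at the origin on the work surface. World frame = base frame: x ahead of the robot, y to its left, z up, the work surface at z = 0. Lengths are in m, angles in rad, forces in N, time in s.
With the tool pointing down it reaches from about 0.275 to 0.825 m from the base axis. Payload 5.2 kg.
Tool frame: the origin (TCP) lies midway between the tips of the shut fingers; the grasp point (between the pads) lies 19 mm behind it; z points along the fingers, y is the line along which they close (so a half turn about z gives the same grasp; the last joint's range is limited). The gripper opens to 93 mm and grips with 3 to 60 N. Pads are 15 mm wide; open, the fingers measure 128 mm over their backs; the gripper's body (75 mm by 188 mm) begins 65 mm behind the grasp point.
Start: joints at [-1.48, 0.259, 1.535, -0, 1.348, -0.203], TCP at [0.159, -0.526, 0.219] pointing down, gripper open.
Joint ranges: [-3.14, 3.14], [-0.91, 2.08], [0.19, 2.58], [-1.22, 4.36], [0.22, 2.71], [-3.12, 3.12]. Speed limits (rad/s): [2.57, 2.57, 3.14, 3.14, 3.14, 3.14].

### API

Orientations are given as a 3x3 rotation matrix whose columns are the frame's x, y, z axes.
In Python, from cell import * gives the robot as it stands.
- The arm moves only by the tool arm_command, never from a script. Its argument "plan" is a list of rows, each a list of 3 entries, a list of its own where there are three numbers: the turn, a rotation vector about the tool's x, y, z in units of 6 degrees (1.0 is 6 degrees), then the shift along the tool's x, y, z in units of 30 mm (1.0 is 30 mm), then the gripper command: -1 is shut, 1 is fully open, values between are in proportion. In form: [[[ax, ay, az], [tx, ty, tz], grip], ...]. A call has exactly 8 rows; each row is the pose to reach, as a shift and turn from the pose commanded when the call began, along the tool's axes at that moment; what a row does not reach only later rows make up. A row lasts 1/8 s, in which the tool goes at most 62.5 mm and 10.7 degrees, less where a joint would pass 70% of its speed; a pose out of reach is approached as far as the arm can. A call with a gripper value outside its range is refused whole. The fingers move at their own pace and stop on an object; the grip force is fixed at half the most. Time passes only in rows, so rows that repeat a pose let the fingers close, or fill a call up. It gives the time, the measured TCP pose, the force, the opening and the grip force at its end, in the units of the state.
- get_obs(): the state, without advancing time (a new reading comes with each control period).
- camera(name): name is "side" or "top" or "wrist"; returns a dict with "img" (480x640x3 uint8, red, green, blue), "fx", "fy", "cx", "cy" (pixels), "rvec" (rotation vector, rad) and "tvec" (3), from world to camera coordinates, as OpenCV has them; the wrist camera has in their place "hand_eye" (4x4, takes a point from camera to tool coordinates, whose origin is the TCP and whose axes are the flange's). Camera axes: x right, y down, z forward; pixel columns grow to the right and rows downward; lengths in m; the calibration is good to about 2 mm. A picture is of the moment at which its call begins: read the wrist's pose just before it. There is no depth.
- job_done(): hands the job in; it is judged then, once.
The state is a dict: "time": time; "q": joint angles; "qvel": joint speeds; "joint_torque": joint torques, N m; "position": TCP position; "orientation": TCP orientation; "wrist_force": force on the tool from outside, world axes, zero at the start; "wrist_torque": the same for the moment, N m; "opening": finger opening in m; "grasp_force": force on a finger pad.
Only numpy, scipy, OpenCV 4.12 (cv2) and the standard library are available. Lean on these libraries where they do the work, as an engineer would, in place of code of your own. Each camera call takes 0.05 s, during which the arm holds its last target. There are 200 camera calls.

## Working session

There is one attempt and no reset: what is moved stays moved. The work goes in short steps, Python scripts to look and compute and a tool call to move; the robot and the scene stay as the last step left them, time stands still between calls to the robot, and variables do not carry over. Pictures are saved under pics/ and viewed, at most 10 in all, crops included, and the job is handed in when it is done.

Besides the shell and the picture viewer there is one more tool, called as a command line: name --argument value ..., lists and objects as JSON in quotes. arm_command: Moves the arm, as the interface text tells. Its arguments: {"type":"object","properties":{"plan":{"type":"array","items":{"type":"array"}}},"required":["plan"]}

```bash
ls; mkdir -p pics; python3 - <<'E'
from cell import *
import cv2,numpy as np
o=get_obs();print({k:np.round(v,3).tolist() for k,v in o.items()})
for n in("side","top"):
    c=camera(n);cv2.imwrite(f"pics/{n}0.png",c["img"][:,:,::-1]);print(n,c["fx"],c["cx"],c["cy"],c["rvec"],c["tvec"])
E
```

```text
pics
{'time': 0.0, 'q': [-1.48, 0.259, 1.536, 0.0, 1.348, -0.203], 'qvel': [0.001, 0.001, 0.001, -0.0, 0.003, -0.001], 'joint_torque': [-0.0, -43.731, -28.401, 0.072, 0.041, -0.0], 'position': [0.159, -0.526, 0.218], 'orientation': [[0.957, 0.29, -0.0], [0.29, -0.957, 0.002], [0.0, -0.002, -1.0]], 'wrist_force': [-0.067, 0.676, 0.475], 'wrist_torque': [0.016, -0.028, 0.017], 'grasp_force': 0.0, 'opening': 0.093}
side 466.9259100756881 315.6379848830493 244.437330094663 [ 2.41915985  0.50321932 -0.17480534] [-0.47278091 -0.0057692   1.23873047]
top 577.4112497062334 307.24082102679404 237.33352940378273 [ 2.1994518  -2.1569453   0.05503102] [0.09750282 0.44955477 1.55005186]
```

View pics/side0.png

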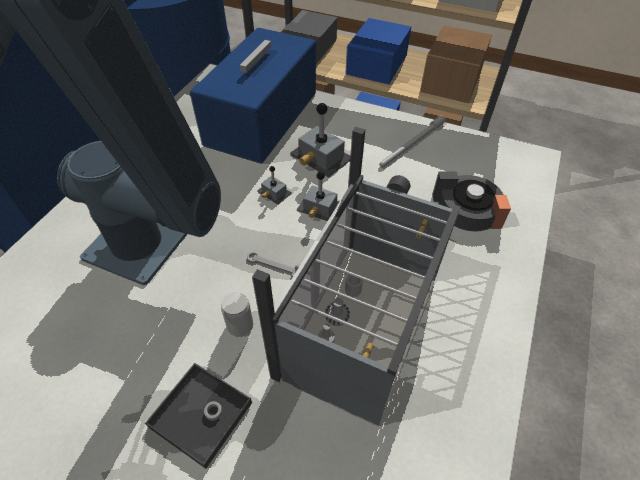

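View pics/top0.png

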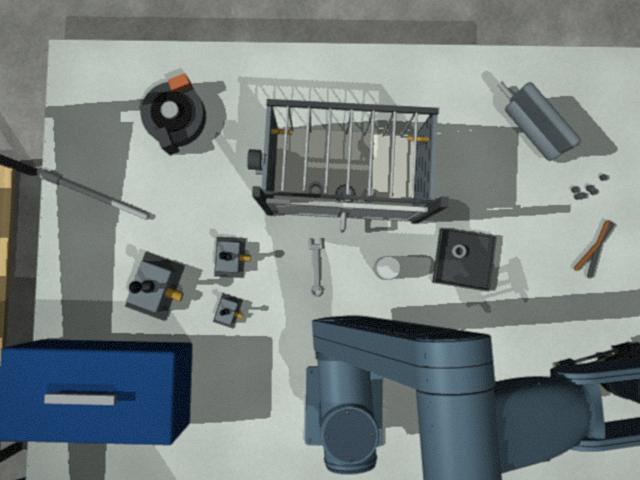

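The side view shows three valve blocks: big (320,148), mid (319,197) and small (272,187). The cage has a row of parts near (337,310), the tray is at (198,415) and the can at (236,312). In the top view the mid valve is at (230,257), the tray at (466,258), the can at (388,266) and the guard handle near (343,220).

```bash
cat > h.py <<'E'
from cell import *
import cv2,numpy as np
class Cam:
    def __init__(s,n,img=True):
        if n=="wrist":
            o=get_obs();c=camera(n);T=np.eye(4);T[:3,:3]=o["orientation"];T[:3,3]=o["position"]
            W=T@c["hand_eye"];s.R=W[:3,:3].T;s.C=W[:3,3]
        else:
            c=camera(n);s.R=cv2.Rodrigues(np.array(c["rvec"],float))[0];s.C=-s.R.T@np.array(c["tvec"],float)
        s.img=c["img"][:,:,::-1].copy();s.K=np.array([[c["fx"],0,c["cx"]],[0,c["fy"],c["cy"]],[0,0,1]])
    def ray(s,u,v): return s.R.T@np.linalg.inv(s.K)@np.array([u,v,1.])
    def pt(s,u,v,z):
        d=s.ray(u,v);return s.C+d*(z-s.C[2])/d[2]
    def px(s,p):
        q=s.K@s.R@(np.array(p)-s.C);return q[:2]/q[2]
def tri(a,pa,b,pb):
    A=[];B=[]
    d1=a.ray(*pa);d2=b.ray(*pb)
    t=np.linalg.lstsq(np.c_[d1,-d2],b.C-a.C,rcond=None)[0]
    x,y=a.C+d1*t[0],b.C+d2*t[1];return (x+y)/2,np.linalg.norm(x-y)
def togo(p,R=None):
    "tool-frame shift (30mm) and turn (6deg) from present pose to world p,R"
    from scipy.spatial.transform import Rotation as Q
    o=get_obs();M=np.array(o["orientation"]);t=M.T@(np.array(p)-o["position"])/.03
    r=np.zeros(3) if R is None else Q.from_matrix(M.T@R).as_rotvec()/np.radians(6)
    return np.round(r,2),np.round(t,2)
E
python3 - <<'E'
from h import *
s=Cam("side");t=Cam("top")
a=cv2.resize(s.img[160:400,225:385],None,fx=2.5,fy=2.5,interpolation=cv2.INTER_CUBIC)
b=cv2.resize(t.img[90:330,210:370],None,fx=2.5,fy=2.5,interpolation=cv2.INTER_CUBIC)
cv2.imwrite("pics/crop1.png",np.hstack([a,b]))
print("C",s.C,t.C)
E
```

```text
C [ 0.74324752 -0.53015118  0.9615254 ] [0.3413513  0.07776807 1.57851148]
```

View pics/crop1.png

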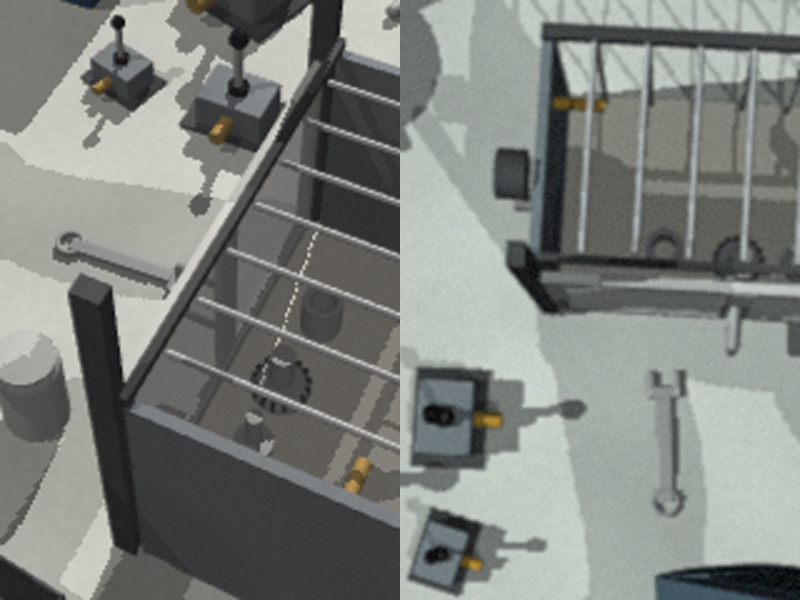

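The zoomed crop shows the gear in the middle of the row, side (337,313) and top (345,192). The bushing is on the left (+y) and the stud on the right. The mid valve's knob is at side (320,176) and top (223,255).

```bash
python3 - <<'E'
from h import *
np.set_printoptions(precision=4,suppress=True)
s=Cam("side");t=Cam("top")
print("knob",*tri(s,(320.2,176),t,(222.8,254.8)))
print("knob z.12",s.pt(320.2,176,.12),t.pt(222.8,254.8,.12))
print("gear",s.pt(337.4,313.2,.016),t.pt(345.2,192,.018))
print("postR",s.pt(261.4,275.2,.38),"postL",t.pt(257.2,190.8,.38), "postR top",t.pt(440,206,.38))
print("post Ltop side", s.pt(358.5,131,.38))
print("handle",t.pt(343,225,.12))
print("tray",[t.pt(u,v,.025)[:2] for u,v in((439,229),(497,234),(492,290),(433,284))])
print("race",t.pt(460,251.5,.018),s.pt(212.5,410,.018)); print("can",t.pt(388,266,.1),s.pt(235,300,.1))
print("wrench",t.pt(317,240,.01),t.pt(317,291,.01))
print("plate",[t.pt(u,v,.0)[:2] for u,v in((215,237),(245.5,237),(244.5,277.5),(214,277))])
E
```

```text
knob [0.3914 0.3181 0.1124] 0.0021633467530352973
knob z.12 [0.3937 0.3099 0.12  ] [0.3921 0.3174 0.12  ]
gear [0.5696 0.002  0.016 ] [0.573  0.0054 0.018 ]
postR [ 0.506  -0.1874  0.38  ] postL [0.5186 0.2064 0.38  ] postR top [ 0.4934 -0.1753  0.38  ]
post Ltop side [0.5203 0.2009 0.38  ]
handle [0.4735 0.0144 0.12  ]
tray [array([ 0.4761, -0.2478]), array([ 0.4656, -0.4029]), array([ 0.3156, -0.3893]), array([ 0.3283, -0.2325])]
race [ 0.417  -0.3059  0.018 ] [ 0.4222 -0.3081  0.018 ]
can [ 0.3725 -0.1029  0.1   ] [ 0.3699 -0.1032  0.1   ]
wrench [0.4412 0.0797 0.01  ] [0.303 0.077 0.01 ]
plate [array([0.4448, 0.36  ]), array([0.4464, 0.2761]), array([0.3354, 0.2758]), array([0.3351, 0.3594])]
```

```bash
python3 - <<'E'
from h import *
D=np.diag([1.,-1,-1])
for p in([.36,-.3,.25],[.37,-.1,.27]): print(togo(p,D))
E
```

```text
(array([-0.01, -0.  ,  2.81]), array([ 8.59, -5.28, -1.05]))
(array([-0.01, -0.  ,  2.81]), array([ 10.84, -11.57,  -1.71]))
```

arm_command --plan '[[[0, 0, 0.7], [2, -1.3, -0.3], -1], [[0, 0, 1.4], [4, -2.6, -0.6], -1], [[0, 0, 2.1], [6, -4, -1], -1], [[0, 0, 2.81], [8, -5.3, -1.3], -1], [[0, 0, 2.81], [9.2, -7, -1.7], -1], [[0, 0, 2.81], [9.8, -8.8, -1.7], -1], [[0, 0, 2.81], [10.3, -10.2, -1.7], -1], [[0, 0, 2.81], [10.84, -11.57, -1.7], -1]]'

```text
time: 1.3
position: [0.3701, -0.098, 0.2699]
orientation: [[1.0, -0.001, 0.001], [-0.001, -1.0, -0.0], [0.001, 0.0, -1.0]]
wrist_force: [0.2, 0.4, 0.3]
opening: 0.018
grasp_force: 0.0
```

```bash
python3 - <<'E'
from h import *
D=np.diag([1.,-1,-1])
for p in([.355,.317,.25],): print(togo(p,D))
o=get_obs();print(o["position"],o["q"],o["orientation"],o["wrist_force"])
E
```

```text
(array([ 0.  , -0.01, -0.  ]), array([ -0.51, -13.83,   0.66]))
[ 0.37005923 -0.09800517  0.26993012] [-5.52885849e-01 -8.95937446e-02  1.79586216e+00  3.61075704e-04
  1.43439851e+00  1.01838241e+00] [[ 9.99999388e-01 -5.20948335e-04  9.75666297e-04]
 [-5.20771278e-04 -9.99999848e-01 -1.81718193e-04]
 [ 9.75760814e-04  1.81209983e-04 -9.99999508e-01]] [0.21899574 0.42236354 0.26337313]
```

arm_command --plan '[[[0, 0, 0], [-0.1, -2, 0.1], -1], [[0, 0, 0], [-0.2, -4, 0.2], -1], [[0, 0, 0], [-0.3, -6, 0.3], -1], [[0, 0, 0], [-0.4, -8, 0.4], -1], [[0, 0, 0], [-0.5, -10, 0.5], -1], [[0, 0, 0], [-0.7, -12, 0.6], -1], [[0, 0, 0], [-0.9, -13.8, 0.7], -1], [[0, 0, 0], [-0.9, -13.8, 0.7], -1]]'

```text
time: 2.3
position: [0.3419, 0.3169, 0.2481]
orientation: [[1.0, 0.005, -0.001], [0.005, -1.0, 0.0], [-0.001, -0.0, -1.0]]
wrist_force: [-0.4, -1.0, -0.8]
opening: 0.0005
grasp_force: 0.0
```

```bash
python3 - <<'E'
from h import *
w=Cam("wrist");cv2.imwrite("pics/w1.png",w.img)
print(get_obs()["position"], w.C, w.px([.391,.317,.12]))
E
```

```text
[0.3423811  0.31504322 0.24817649] [0.41752766 0.31846816 0.41460513] [321.91073494 158.83703168]
```

View pics/w1.png

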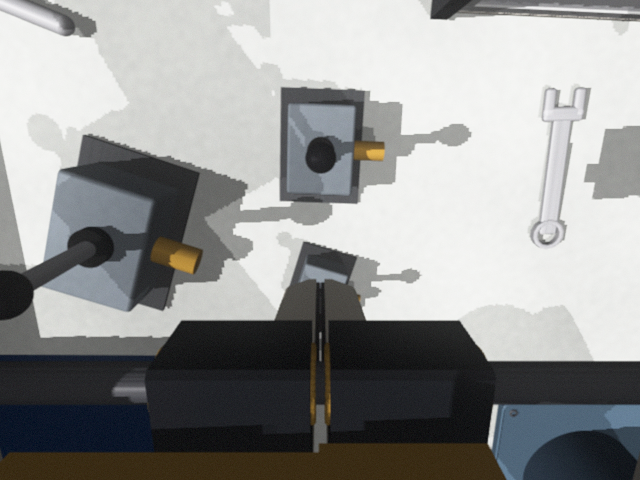

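The wrist view shows the mid valve's knob at (320,154), 5 px above the prediction, so the knob is about 2 mm farther out. The small valve is behind the fingers and clear.

arm_command --plan '[[[0, 0, 0], [0.3, -0.05, 1.5], -1], [[0, 0, 0], [0.3, -0.05, 3], -1], [[0, 0, 0], [0.3, -0.05, 4.5], -1], [[0, 0, 0], [0.3, -0.05, 4.93], -1], [[0, 0, 0], [0.8, -0.05, 4.93], -1], [[0, 0, 0], [1.2, -0.05, 4.93], -1], [[0, 0, 0], [1.6, -0.05, 4.93], -1], [[0, 0, 0], [2.0, -0.05, 4.93], -1]]'

```text
time: 3.35
position: [0.4034, 0.3154, 0.1009]
orientation: [[1.0, -0.001, -0.001], [-0.001, -1.0, -0.0], [-0.001, 0.0, -1.0]]
wrist_force: [-4.8, 0.3, -3.0]
opening: 0.0004
grasp_force: 2.1
```

arm_command --plan '[[[0, 0, 0], [0.08, 0, 0], -1], [[0, 0, 0], [0.15, 0, 0], -1], [[0, 0, 0], [0.15, 0, 0], -1], [[0, 0, 0], [0.15, 0, 0], -1], [[0, 0, 0], [0.15, 0, 0], -1], [[0, 0, 0], [0.15, 0, 0], -1], [[0, 0, 0], [0.15, 0, 0], -1], [[0, 0, 0], [0.15, 0, 0], -1]]'

```text
time: 4.35
position: [0.4054, 0.3154, 0.1006]
orientation: [[1.0, 0.0, -0.004], [0.0, -1.0, -0.001], [-0.004, 0.001, -1.0]]
wrist_force: [-8.1, -0.1, 3.4]
opening: 0.0007
grasp_force: 4.0
```

```bash
python3 - <<'E'
from h import *
t=Cam("top");s=Cam("side")
cv2.imwrite("pics/l1.png",np.hstack([cv2.resize(t.img[210:330,180:280],None,fx=4,fy=4),cv2.resize(s.img[130:250,260:360],None,fx=4,fy=4)]))
E
```

```text
(no output)
```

View pics/l1.png

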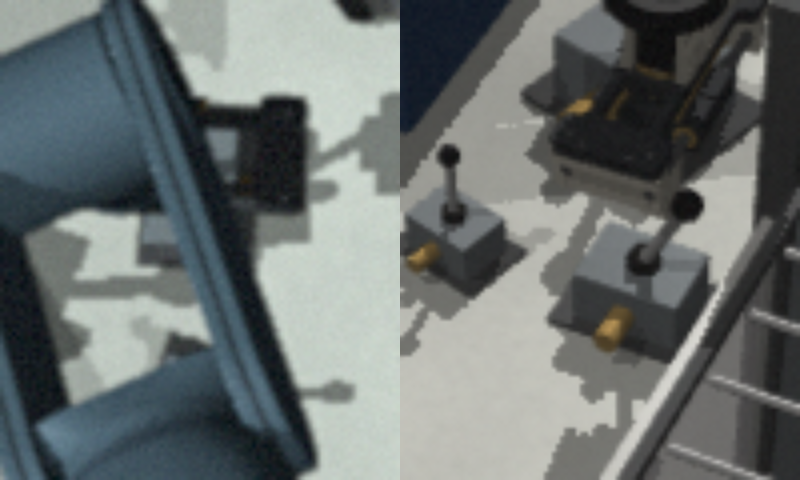

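The lever is on its stop: it shows tilted in the side view, and the fingers read 8 N. I'll hold a moment, then release it by backing straight off.

arm_command --plan '[[[0, 0, 0], [0, 0, 0], -1], [[0, 0, 0], [-0.4, 0, 0], -1], [[0, 0, 0], [-0.8, 0, 0], -1], [[0, 0, 0], [-1.3, 0, 0], -1], [[0, 0, 0], [-2, 0, 0], -1], [[0, 0, 0], [-2, 0, 0], -1], [[0, 0, 0], [-2, 0, -1.5], -1], [[0, 0, 0], [-2, 0, -3.5], -1]]'

```text
time: 5.45
position: [0.3471, 0.315, 0.2059]
orientation: [[1.0, -0.0, -0.002], [-0.0, -1.0, -0.002], [-0.002, 0.002, -1.0]]
wrist_force: [1.4, 0.4, 0.0]
opening: 0.0005
grasp_force: 0.0
```

```bash
cat >> h.py <<'E'
from scipy.spatial.transform import Rotation as Q
def tilt(deg,yaw=-.035): return Q.from_euler("ZY",[yaw,-np.radians(deg)]).as_matrix()@np.diag([1.,-1,-1])
E
python3 - <<'E'
from h import *
R=tilt(45);print(get_obs()["position"])
print(togo([.38,.01,.22]),togo([.38,.01,.22],R), togo([.36,.15,.24]))
E
```

```text
[0.34712854 0.31498418 0.20590051]
(array([0., 0., 0.]), array([ 1.1 , 10.17, -0.46])) (array([-0.11,  7.52,  0.32]), array([ 1.1 , 10.17, -0.46])) (array([0., 0., 0.]), array([ 0.43,  5.5 , -1.13]))
```

arm_command --plan '[[[0, 0, 0], [0.1, 1.4, -1], 0], [[0, 1.5, 0], [0.2, 3, -1.1], 0], [[0, 3, 0.1], [0.5, 4.7, -1.1], 0], [[0, 4.5, 0.2], [0.8, 6.3, -1], 0], [[-0.1, 6, 0.3], [1, 7.8, -0.8], 0], [[-0.1, 7.5, 0.3], [1.1, 9.2, -0.6], 0], [[-0.1, 7.5, 0.3], [1.1, 10.17, -0.46], 0], [[-0.1, 7.5, 0.3], [1.1, 10.17, -0.46], 0]]'

```text
time: 6.45
position: [0.3652, 0.0306, 0.2111]
orientation: [[0.767, -0.035, 0.641], [-0.048, -0.999, 0.002], [0.64, -0.033, -0.767]]
wrist_force: [-0.8, 0.3, -0.9]
opening: 0.0468
grasp_force: 0.0
```

```bash
python3 - <<'E'
from h import *
w=Cam("wrist");cv2.imwrite("pics/w2.png",w.img)
o=get_obs();print(o["position"],o["q"])
for p in([.467,.0095,.131],[.467,.0095,.066],[.571,.004,.066],[.571,.004,.006]):print(w.px(p))
R=tilt(45);print(togo([.467,.0095,.105]+R[:,2]*.019,R))
E
```

```text
[0.36575908 0.02469072 0.21067037] [-0.77782373 -0.66429424  2.45258391  0.60212386  0.90536788  0.57847675]
[349.10345932 189.29496844]
[346.65594331 227.4248146 ]
[345.55076163 130.83717853]
[344.20812917 165.55990349]
(array([-0.13,  0.84, -0.26]), array([0.4 , 0.46, 5.5 ]))
```

View pics/w2.png

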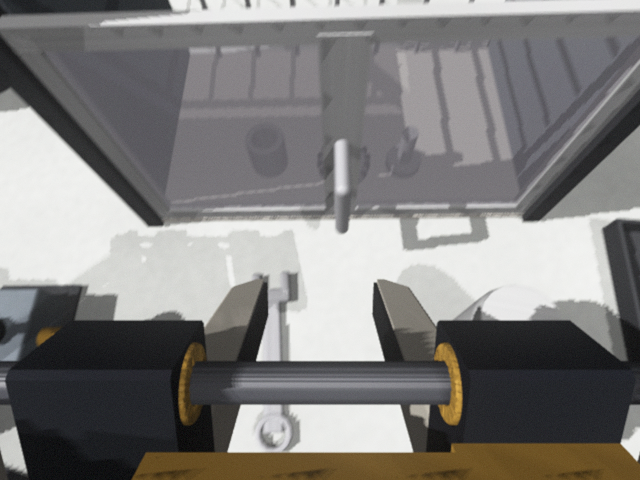

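The wrist view shows the handle bar near column 342, rows 190–230, about 3 mm left (+y) of the prediction. The gear is behind it between the bushing (267,150) and the stud (405,155).

arm_command --plan '[[[-0.1, 0.4, -0.1], [0.1, 0.2, 0.5], 0], [[-0.1, 0.8, -0.26], [0.2, 0.36, 1.5], 0], [[-0.1, 0.84, -0.26], [0.3, 0.36, 2.8], 0], [[-0.1, 0.84, -0.26], [0.4, 0.36, 4], 0], [[-0.1, 0.84, -0.26], [0.4, 0.36, 5], 0], [[-0.1, 0.84, -0.26], [0.4, 0.36, 5.5], 0], [[-0.1, 0.84, -0.26], [0.4, 0.36, 5.5], -1], [[-0.1, 0.84, -0.26], [0.4, 0.36, 5.5], -1]]'

```text
time: 7.5
position: [0.4793, 0.0222, 0.089]
orientation: [[0.714, -0.022, 0.7], [-0.024, -1.0, -0.007], [0.7, -0.012, -0.714]]
wrist_force: [-0.4, 0.7, 0.5]
opening: 0.0309
grasp_force: 0.0
```

arm_command --plan '[[[0, 0, 0], [0, 0, 0], -1], [[0, 0, 0], [0, 0, 0], -1], [[0, 0, 0], [0, 0, 0], -1], [[0, 0, 0], [0, 0, 0], -1], [[0, 0, 0], [0, 0, 0], -1], [[0, 0, 0], [0, 0, 0], -1], [[0, 0, 0], [0, 0, 0], -1], [[0, 0, 0], [0, 0, 0], -1]]'

```text
time: 8.5
position: [0.4793, 0.014, 0.0898]
orientation: [[0.716, -0.038, 0.698], [-0.031, -0.999, -0.023], [0.698, -0.006, -0.716]]
wrist_force: [-2.3, -36.3, -7.2]
opening: 0.0115
grasp_force: 30.0
```

```bash
python3 - <<'E'
from h import *
o=get_obs();print(o["position"],o["q"],np.round(o["orientation"],3))
print(togo(np.array(o["position"])+[0,0,.235],tilt(45)))
E
```

```text
[0.4792843  0.01401192 0.08980055] [-0.41659174  0.07864584  2.55816165  2.26993859  0.34875541 -1.00372565] [[ 0.716 -0.038  0.698]
 [-0.031 -0.999 -0.023]
 [ 0.698 -0.006 -0.716]]
(array([-0.02,  0.12, -0.06]), array([ 5.47, -0.04, -5.61]))
```

arm_command --plan '[[[0, 0, 0], [0, 0.1, 0], -1], [[0, 0, 0], [0, 0.2, 0], -1], [[0, 0, 0], [0, 0.27, 0], -1], [[0, 0, 0], [0, 0.27, 0], -1], [[0, 0, 0], [0, 0.27, 0], -1], [[0, 0, 0], [0.2, 0.27, -0.2], -1], [[0, 0, 0], [0.4, 0.27, -0.4], -1], [[0, 0, 0], [0.5, 0.27, -0.5], -1]]'

```text
time: 9.5
position: [0.4791, 0.0139, 0.1123]
orientation: [[0.711, -0.02, 0.703], [-0.021, -1.0, -0.007], [0.703, -0.01, -0.711]]
wrist_force: [5.0, 3.3, -6.7]
opening: 0.0115
grasp_force: 30.0
```

```bash
python3 - <<'E'
from h import *
o=get_obs();print(o["position"],o["q"],np.round(o["orientation"],3))
# fit simple kinematics: base h, L1, L2, tool length T, lateral offset d
from scipy.optimize import least_squares
data=[([-1.48,.259,1.535,0,1.348,-.203],[.159,-.526,.2185]),
([-.55289,-.08959,1.79586,.00036,1.4344,1.01838],[.37006,-.09801,.26993]),
([-.77782373,-.66429424,2.45258391,.60212386,.90536788,.57847675],[.36576,.02469,.21067]),
([-.41659174,.07864584,2.55816165,2.26993859,.34875541,-1.00372565],[.47928,.01401,.0898]),(list(o["q"]),list(o["position"]))]
def fk(q,p):
    h,L1,L2,T,d,e=p
    r=lambda ax,a:Q.from_euler(ax,a).as_matrix()
    A=r("z",q[0]);x=np.array([e,d,h]);x=A@x
    A=A@r("y",q[1]);x=x+A@[0,0,L1]
    A=A@r("y",q[2]);x=x+A@[0,0,L2]
    A=A@r("z",q[3])@r("y",q[4]);x=x+A@[0,0,T]
    return x,A@r("z",q[5])
f=least_squares(lambda p:np.concatenate([fk(q,p)[0]-x for q,x in data]),[.2,.4,.4,.2,.1,0])
print(f.x,np.round(f.fun,4)); print(np.round(fk(o["q"],f.x)[1],3))
E
```

```text
[0.47908764 0.01387048 0.11231108] [-0.44905189 -0.00712078  2.53552233  1.92750242  0.32471134 -0.68321553] [[ 0.711 -0.02   0.703]
 [-0.021 -1.    -0.007]
 [ 0.703 -0.01  -0.711]]
[0.14408005 0.48972139 0.38150926 0.30514341 0.1231913  0.02633819] [ 0.0112  0.0156  0.0094  0.0018  0.0135  0.0052 -0.0142 -0.0072  0.0029
  0.0114 -0.0091 -0.01    0.0073 -0.0103 -0.0075]
[[ 0.02   0.711  0.703]
 [ 1.    -0.021 -0.007]
 [ 0.01   0.703 -0.711]]
```

arm_command --plan '[[[0, 0, 0], [0.3, 0, -0.3], -1], [[0, 0, 0], [0.6, 0, -0.6], -1], [[0, 0, 0], [0.9, 0, -0.9], -1], [[0, 0, 0], [1.2, 0, -1.2], -1], [[0, 0, 0], [1.5, 0, -1.5], -1], [[0, 0, 0], [1.8, 0, -1.8], -1], [[0, 0, 0], [2.1, 0, -2.1], -1], [[0, 0, 0], [2.4, 0, -2.4], -1]]'

```text
time: 10.5
position: [0.479, 0.0138, 0.2138]
orientation: [[0.712, -0.019, 0.702], [-0.022, -1.0, -0.005], [0.702, -0.012, -0.712]]
wrist_force: [12.1, 9.7, -4.0]
opening: 0.0113
grasp_force: 30.0
```

```bash
python3 - <<'E'
from h import *
o=get_obs();print(o["position"],o["q"].tolist(),np.round(o["orientation"],3))
E
```

```text
[0.47901614 0.01382761 0.21384375] [-0.4515987039101547, -0.2860491747925642, 2.3634610310261492, 0.7637220457058684, 0.4514238115958826, 0.5497475530155118] [[ 0.712 -0.019  0.702]
 [-0.022 -1.    -0.005]
 [ 0.702 -0.012 -0.712]]
```

arm_command --plan '[[[0, 0, 0], [0.37, -0.06, -0.23], -1], [[0, 0, 0], [0.7, -0.06, -0.55], -1], [[0, 0, 0], [1.0, -0.06, -0.85], -1], [[0, 0, 0], [1.35, -0.06, -1.2], -1], [[0, 0, 0], [1.7, -0.06, -1.55], -1], [[0, 0, 0], [2.1, -0.06, -1.95], -1], [[0, 0, 0], [2.5, -0.06, -2.35], -1], [[0, 0, 0], [2.5, -0.06, -2.35], -1]]'

```text
time: 11.5
position: [0.4796, 0.0139, 0.3135]
orientation: [[0.717, -0.019, 0.697], [-0.02, -1.0, -0.008], [0.697, -0.008, -0.717]]
wrist_force: [-22.0, -3.2, 0.5]
opening: 0.0113
grasp_force: 30.0
```

```bash
python3 - <<'E'
from h import *
o=get_obs();print(o["position"],o["q"].tolist(),np.round(o["orientation"],3))
E
```

```text
[0.4796308  0.01393532 0.31346074] [-0.4412642447383135, -0.40975677854112696, 2.160053977247485, 0.45600919159932285, 0.720967977145698, 0.9114995336796233] [[ 0.717 -0.019  0.697]
 [-0.02  -1.    -0.008]
 [ 0.697 -0.008 -0.717]]
```

arm_command --plan '[[[0, 0, 0], [-0.1, 0, -0.1], -1], [[0, 0, 0], [-0.1, 0, -0.1], -1], [[0, 0, 0], [-0.1, 0, -0.1], 0], [[0, 0, 0], [-0.1, 0, -0.1], 0], [[0, 0, 0], [-0.1, 0, -0.1], 0], [[0, 0, 0], [-0.1, 0, -0.6], 0], [[0, 0, 0], [-0.1, 0, -1.6], 0], [[0, 0, 0], [-0.1, 0, -3], 0]]'

```text
time: 12.5
position: [0.417, 0.0136, 0.3784]
orientation: [[0.712, -0.022, 0.702], [-0.022, -1.0, -0.008], [0.702, -0.01, -0.712]]
wrist_force: [0.3, -1.8, 0.4]
opening: 0.0465
grasp_force: 0.0
```

```bash
python3 - <<'E'
from h import *
o=get_obs();print(o["position"],o["q"].tolist(),np.round(o["orientation"],3))
from scipy.optimize import least_squares
data=[([-1.48,.259,1.535,0,1.348,-.203],[.159,-.526,.2185]),
([-.55289,-.08959,1.79586,.00036,1.4344,1.01838],[.37006,-.09801,.26993]),
([-.77782373,-.66429424,2.45258391,.60212386,.90536788,.57847675],[.36576,.02469,.21067]),
([-.41659174,.07864584,2.55816165,2.26993859,.34875541,-1.00372565],[.47928,.01401,.0898]),
([-.44905189,-.00712078,2.53552233,1.92750242,.32471134,-.68321553],[.47908764,.01387048,.11231108]),
([-.4515987,-.28604917,2.36346103,.76372205,.45142381,.54974755],[.47901614,.01382761,.21384375]),
([-.44126424,-.40975678,2.16005398,.45600919,.72096798,.91149953],[.4796308,.01393532,.31346074])]
r=lambda ax,a:Q.from_euler(ax,a).as_matrix()
def fk(q,p):
    h,L1,L2,T,d,e,a,b,c=p
    A=r("z",q[0]);x=A@np.array([e,d,h])
    A=A@r("y",q[1]);x=x+A@[0,0,L1]
    A=A@r("y",q[2]);x=x+A@[a,0,L2]
    A=A@r("z",q[3])@r("y",q[4]);x=x+A@[b,c,T]
    return x,A@r("z",q[5]-np.pi/2)
f=least_squares(lambda p:np.concatenate([fk(q,p)[0]-x for q,x in data]),[.2,.4,.4,.2,.1,0,0,0,0])
print(f.x.round(4),np.abs(f.fun).max())
np.save("kin.npy",f.x)
lo=np.array([-3.14,-.91,.19,-1.22,.22,-3.12]);hi=np.array([3.14,2.08,2.58,4.36,2.71,3.12])
def ik(p,R,q0):
    g=lambda q:np.r_[(fk(q,f.x)[0]-p)*5,(Q.from_matrix(fk(q,f.x)[1].T@R)).as_rotvec()]
    s=least_squares(g,q0,bounds=(lo,hi));return s.x.round(2),round(np.linalg.norm(s.fun),4)
for name,gp in(("gear",[.571,.005,.05]),("up",[.571,.005,.09]),("out",[.42,.005,.2]),("tray",[.366,-.34,.05])):
  for deg in(30,40,45,50,60):
    R=tilt(deg);print(name,deg,[ik(np.array(gp)+R[:,2]*.019,R,q0) for q0 in([-.4,.1,2.1,.4,.6,.9],[-.4,.1,2.1,2.7,.6,-1])])
E
```

```text
[0.41704706 0.01355162 0.37839278] [-0.6587635299685767, -0.6278349724671829, 2.09198252555025, 0.5036355671927701, 1.068809473866156, 0.8320511268202477] [[ 0.712 -0.022  0.702]
 [-0.022 -1.    -0.008]
 [ 0.702 -0.01  -0.712]]
[ 2.220e-01  5.339e-01  4.259e-01  3.668e-01  1.107e-01 -1.000e-04
  6.010e-02  1.000e-04  0.000e+00] 0.0001822947440368594
gear 30 [(array([-0.33,  0.34,  2.22,  1.34,  0.22,  3.12]), np.float64(0.0794)), (array([-0.33,  0.34,  2.22,  1.34,  0.22,  3.12]), np.float64(0.0794))]
gear 40 [(array([-0.29,  0.36,  2.31,  2.47,  0.26,  2.04]), np.float64(0.0)), (array([-0.29,  0.36,  2.31,  2.47,  0.26,  2.04]), np.float64(0.0))]
gear 45 [(array([-0.31,  0.4 ,  2.37,  2.68,  0.43,  1.8 ]), np.float64(0.0)), (array([-0.31,  0.4 ,  2.37,  2.68,  0.43,  1.8 ]), np.float64(0.0))]
gear 50 [(array([-0.32,  0.46,  2.43,  2.76,  0.63,  1.69]), np.float64(0.0)), (array([-0.32,  0.46,  2.43,  2.76,  0.63,  1.69]), np.float64(0.0))]
gear 60 [(array([-0.36,  0.65,  2.53,  2.82,  1.08,  1.56]), np.float64(0.0)), (array([-0.36,  0.65,  2.53,  2.82,  1.08,  1.56]), np.float64(0.0)
[... 1558 characters left out ...]
  0.68,  2.7 ]), np.float64(0.0)), (array([-1.34,  0.31,  2.19,  0.87,  0.68,  2.7 ]), np.float64(0.0))]
tray 40 [(array([-1.48,  0.37,  2.27,  1.14,  0.78,  2.31]), np.float64(0.0)), (array([-1.48,  0.37,  2.27,  1.14,  0.78,  2.31]), np.float64(0.0))]
tray 45 [(array([-1.54,  0.42,  2.31,  1.24,  0.84,  2.14]), np.float64(0.0)), (array([-1.54,  0.42,  2.31,  1.24,  0.84,  2.14]), np.float64(0.0))]
tray 50 [(array([-1.6 ,  0.48,  2.33,  1.31,  0.92,  1.99]), np.float64(0.0)), (array([-1.6 ,  0.48,  2.33,  1.31,  0.92,  1.99]), np.float64(0.0))]
tray 60 [(array([-1.71,  0.63,  2.37,  1.38,  1.07,  1.74]), np.float64(0.0)), (array([-1.71,  0.63,  2.37,  1.38,  1.07,  1.74]), np.float64(0.0))]
```

```bash
cat >> h.py <<'E'
from scipy.optimize import least_squares
_r=lambda ax,a:Q.from_euler(ax,a).as_matrix()
def fk(q,p=(.222,.5339,.4259,.3668,.1107,0,.0601,0,0)):
    h,L1,L2,T,d,e,a,b,c=p
    A=_r("z",q[0]);x=A@np.array([e,d,h])
    A=A@_r("y",q[1]);x=x+A@[0,0,L1]
    A=A@_r("y",q[2]);x=x+A@[a,0,L2]
    A=A@_r("z",q[3])@_r("y",q[4]);x=x+A@[b,c,T]
    return x,A@_r("z",q[5]+np.pi/2)
lo=np.array([-3.14,-.91,.19,-1.22,.22,-3.12]);hi=np.array([3.14,2.08,2.58,4.36,2.71,3.12])
def ik(p,R,q0):
    g=lambda q:np.r_[(fk(q)[0]-p)*5,(Q.from_matrix(fk(q)[1].T@R)).as_rotvec()]
    s=least_squares(g,np.clip(q0,lo+1e-3,hi-1e-3),bounds=(lo,hi));return s.x,round(np.linalg.norm(s.fun),4)
E
python3 - <<'E'
from h import *
np.set_printoptions(precision=2,suppress=True)
o=get_obs()
for deg,yaw in((45,-.035),(50,-.035),(60,-.035),(45,.3),(50,.3)):
    print(deg,yaw);R=tilt(deg,yaw);q=o["q"];a=R[:,2];g=np.array([.571,.005,.05])
    for p in([.40,.013,.38],[.40,.01,.3],g-.22*a,g-.15*a,g-.1*a,g-.05*a,g,g+[0,0,.04],g+[0,0,.04]-.1*a,g+[0,0,.04]-.2*a,[.40,-.1,.25],[.38,-.2,.2],[.366,-.34,.15],[.366,-.34,.05]):
        q,e=ik(np.array(p)+.019*a,R,q);print(np.round(p,3),q,e)
E
```

```text
45 -0.035
[0.4  0.01 0.38] [-0.65 -0.64  2.13  0.5   1.03  0.83] 0.0
[0.4  0.01 0.3 ] [-0.67 -0.61  2.31  0.59  0.86  0.68] 0.0
[0.42 0.01 0.21] [-0.59 -0.41  2.49  0.86  0.52  0.37] 0.0
[0.47 0.01 0.16] [-0.45 -0.11  2.49  1.51  0.29 -0.24] 0.0
[0.5  0.01 0.12] [-0.39  0.08  2.47  2.15  0.29 -0.85] 0.0
[0.54 0.01 0.09] [-0.34  0.25  2.43  2.51  0.37 -1.19] 0.0
[0.57 0.01 0.05] [-0.31  0.4   2.37  2.68  0.43 -1.34] 0.0
[0.57 0.01 0.09] [-0.31  0.28  2.34  2.48  0.31 -1.12] 0.0
[0.5  0.01 0.16] [-0.39 -0.04  2.42  1.53  0.25 -0.21] 0.0
[0.43 0.01 0.23] [-0.54 -0.41  2.42  0.73  0.54  0.54] 0.0
[ 0.4  -0.1   0.25] [-1.2  -0.46  2.39  0.85  1.04  0.02] 0.0
[ 0.38 -0.2   0.2 ] [-1.45 -0.19  2.4   0.94  1.04 -0.39] 0.0
[ 0.37 -0.34  0.15] [-1.54  0.17  2.23  1.    0.99 -0.62] 0.0
[ 0.37 -0.34  0.05] [-1.54  0.42  2.31  1.24  0.84 -1.  ] 0.0
50 -0.035
[0.4  0.01 0.38] [-0.79 -0.72  2.2   0.65  1.05  0.67] 0.0
[0.4  0.01 0.3 ] [-0.82 -0.69  2.38  0.76  0.9   0.47] 0.0
[0.4  0.01 0.19] [-0.71 -0.45  2.58  1.07  0.56  0.09] 0.0343
[0.46 0.01 0.15] [-0.5  -0.08  2.58  1.98  0.37 -0.75] 0.0242

[... 2501 characters left out ...]
1  1.02  1.12 -0.6 ] 0.0
[ 0.46 -0.03  0.15] [-0.98  0.03  2.52  1.33  0.85 -0.77] 0.0
[ 0.5  -0.02  0.11] [-0.81  0.19  2.49  1.6   0.76 -0.95] 0.0
[ 0.53 -0.01  0.08] [-0.68  0.34  2.44  1.83  0.72 -1.11] 0.0
[0.57 0.01 0.05] [-0.58  0.47  2.38  2.02  0.71 -1.23] 0.0
[0.57 0.01 0.09] [-0.58  0.34  2.36  1.85  0.66 -1.01] 0.0
[ 0.5  -0.02  0.15] [-0.81  0.06  2.44  1.41  0.77 -0.69] 0.0
[ 0.42 -0.04  0.22] [-1.17 -0.26  2.45  1.01  1.12 -0.45] 0.0
[ 0.4  -0.1   0.25] [-1.39 -0.26  2.35  0.9   1.33 -0.48] 0.0
[ 0.38 -0.2   0.2 ] [-1.52  0.02  2.29  0.89  1.27 -0.73] 0.0
[ 0.37 -0.34  0.15] [-1.57  0.33  2.06  0.88  1.25 -0.82] 0.0
[ 0.37 -0.34  0.05] [-1.57  0.54  2.12  0.98  1.09 -1.05] 0.0
```

```bash
python3 - <<'E'
from h import *
R=tilt(50,.3);a=R[:,2];g=np.array([.571,.005,.052])
print(togo(g-.2*a,R),togo(g-.2*a+[-.03,0,.08],R))
E
```

```text
(array([ 2.2 ,  0.88, -2.15]), array([-4.41,  1.85,  4.89])) (array([ 2.2 ,  0.88, -2.15]), array([-3.25,  1.85,  2.29]))
```

arm_command --plan '[[[0.5, 0.2, -0.5], [-0.8, 0.45, 0.5], 0], [[1, 0.4, -1], [-1.6, 0.9, 1.1], 0], [[1.6, 0.6, -1.6], [-2.4, 1.4, 1.7], 0], [[2.2, 0.9, -2.15], [-3.2, 1.85, 2.3], 0], [[2.2, 0.9, -2.15], [-3.7, 1.85, 3.2], 0], [[2.2, 0.9, -2.15], [-4.1, 1.85, 4.1], 0], [[2.2, 0.9, -2.15], [-4.4, 1.85, 4.9], 0], [[2.2, 0.9, -2.15], [-4.4, 1.85, 4.9], 0]]'

```text
time: 13.5
position: [0.4259, -0.0399, 0.1799]
orientation: [[0.613, 0.295, 0.733], [0.186, -0.955, 0.229], [0.768, -0.004, -0.64]]
wrist_force: [-0.0, -0.5, 0.9]
opening: 0.0465
grasp_force: 0.0
```

arm_command --plan '[[[0, 0, 0], [0, 0, 0], 0], [[0, 0, 0], [0, 0, 0], 0], [[0, 0, 0], [0, 0, 0], 0], [[0, 0, 0], [0, 0, 0], 0], [[0, 0, 0], [0, 0, 0], 0], [[0, 0, 0], [0, 0, 0], 0], [[0, 0, 0], [0, 0, 0], 0], [[0, 0, 0], [0, 0, 0], 0]]'

```text
time: 14.5
position: [0.4263, -0.041, 0.1809]
orientation: [[0.611, 0.294, 0.735], [0.189, -0.956, 0.225], [0.769, 0.001, -0.64]]
wrist_force: [0.0, 0.6, 0.4]
opening: 0.0466
grasp_force: 0.0
```

```bash
python3 - <<'E'
from h import *
o=get_obs();print(o["position"],o["q"].round(2))
w=Cam("wrist");cv2.imwrite("pics/w3.png",w.img)
R=tilt(50,.3);a=R[:,2];g=np.array([.571,.005,.052])
print(w.px([.571,.005,.066]),w.px([.571,.005,.006]),togo(g+.019*a,R))
E
```

```text
[ 0.42626715 -0.04102526  0.18087791] [-1.26 -0.21  2.51  1.02  1.12 -0.6 ]
[319.34180361 199.41054243] [319.35709776 237.37842928] (array([ 0.02, -0.04, -0.  ]), array([-0.07, -0.05,  7.27]))
```

View pics/w3.png

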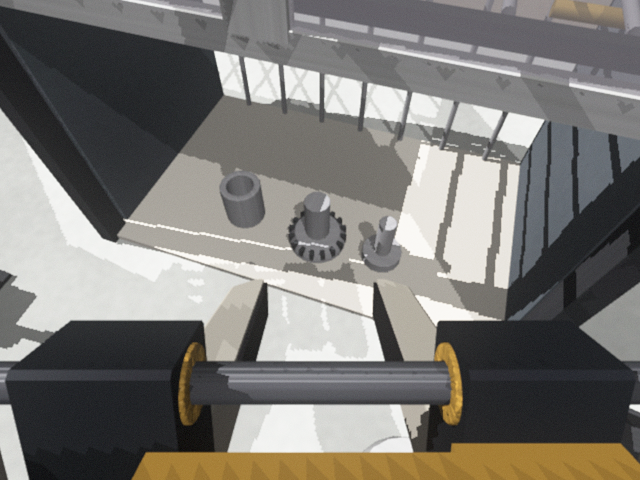

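The guard stays up, and the gear's stub top is at (318,200) against (319,199) predicted, so the estimate holds. Going in along the tool axis.

arm_command --plan '[[[0, 0, 0], [0, 0, 1.2], 0], [[0, 0, 0], [-0.05, 0, 2.6], 0], [[0, 0, 0], [-0.07, 0, 4], 0], [[0, 0, 0], [-0.07, 0, 5.2], 0], [[0, 0, 0], [-0.07, 0, 6.2], 0], [[0, 0, 0], [-0.07, 0, 6.9], 0], [[0, 0, 0], [-0.07, 0, 7.3], 0], [[0, 0, 0], [-0.07, 0, 7.3], 0]]'

```text
time: 15.55
position: [0.5861, 0.0084, 0.0384]
orientation: [[0.612, 0.295, 0.734], [0.189, -0.956, 0.226], [0.768, 0.0, -0.64]]
wrist_force: [0.5, -0.8, -0.2]
opening: 0.0467
grasp_force: 0.0
```

arm_command --plan '[[[0, 0, 0], [0, 0, 0], 0], [[0, 0, 0], [0, 0, 0], 0], [[0, 0, 0], [0, 0, 0], -1], [[0, 0, 0], [0, 0, 0], -1], [[0, 0, 0], [0, 0, 0], -1], [[0, 0, 0], [0, 0, 0], -1], [[0, 0, 0], [0, 0, 0], -1], [[0, 0, 0], [0, 0, 0], -1]]'

```text
time: 16.55
position: [0.5859, 0.0082, 0.0394]
orientation: [[0.611, 0.295, 0.735], [0.189, -0.956, 0.226], [0.769, 0.001, -0.639]]
wrist_force: [-3.1, 3.0, 4.9]
opening: 0.0234
grasp_force: 30.0
```

```bash
python3 - <<'E'
from h import *
o=get_obs();R=tilt(50,.3);a=R[:,2];p=np.array(o["position"])
print(p,o["q"].round(2),"grasp pt",p-.019*a)
for d in([0,0,.02],np.array([0,0,.02])-.2*a): print(togo(p+d,R))
E
```

```text
[0.58587776 0.00823728 0.03940116] [-0.58  0.47  2.38  2.02  0.72 -1.23] grasp pt [0.57197298 0.00393602 0.05161413]
(array([ 0.01, -0.04,  0.  ]), array([ 0.51,  0.  , -0.43]))
(array([ 0.01, -0.04,  0.  ]), array([ 0.54,  0.01, -7.09]))
```

arm_command --plan '[[[0, 0, 0], [0.25, 0, -0.2], -1], [[0, 0, 0], [0.5, 0, -0.43], -1], [[0, 0, 0], [0.5, 0, -1.3], -1], [[0, 0, 0], [0.5, 0, -2.5], -1], [[0, 0, 0], [0.5, 0, -3.8], -1], [[0, 0, 0], [0.5, 0, -5.1], -1], [[0, 0, 0], [0.5, 0, -6.4], -1], [[0, 0, 0], [0.5, 0, -7.1], -1]]'

```text
time: 17.55
position: [0.4375, -0.0384, 0.1873]
orientation: [[0.612, 0.292, 0.735], [0.19, -0.956, 0.222], [0.767, 0.004, -0.641]]
wrist_force: [0.9, -0.5, -2.0]
opening: 0.0235
grasp_force: 30.0
```

```bash
python3 - <<'E'
from h import *
o=get_obs();R=tilt(50,.3);a=R[:,2];p=np.array(o["position"])
print(p,o["q"].round(2))
c=np.array([.3964,-.3181]);yaw=-.1
T=c+_r("z",yaw)[:2,:2]@[-.028,-.025];print("target",T)
# gear frame: TCP = gear(xy) offset fixed: grasp point height above underside .0516-.006
G=lambda z:np.r_[T,z+.0456]+.019*a
q=o["q"]
for t in(np.array([.39,-.12,.24]),np.array([.37,-.24,.22]),G(.10),G(.02),G(.006)):
    q,e=ik(t,R,q);print(t.round(3),q.round(2),e,togo(t,R))
E
```

```text
[ 0.43751672 -0.03837087  0.18731317] [-1.19 -0.21  2.49  1.05  1.08 -0.54]Traceback (most recent call last):
  File "<stdin>", line 5, in <module>
NameError: name '_r' is not defined
```

```bash
python3 - <<'E'
from h import *
from h import _r
o=get_obs();R=tilt(50,.3);a=R[:,2]
T=np.array([.3964,-.3181])+_r("z",-.1)[:2,:2]@[-.028,-.025];print("target",T)
G=lambda z:np.r_[T,z+.0456]+.019*a
q=o["q"]
for t in(np.array([.40,-.12,.20]),np.array([.385,-.24,.18]),G(.10),G(.02),G(.006)):
    q,e=ik(t,R,q);print(t.round(3),q.round(2),e,togo(t,R))
E
```

```text
target [ 0.36604405 -0.34017977]
[ 0.4  -0.12  0.2 ] [-1.47 -0.15  2.4   0.9   1.28 -0.65] 0.0 (array([ 0.05, -0.02,  0.01]), array([-0.96,  2.24, -1.79]))
[ 0.385 -0.24   0.18 ] [-1.55  0.11  2.22  0.88  1.28 -0.76] 0.0 (array([ 0.05, -0.02,  0.01]), array([-2.54,  5.92, -2.62]))
[ 0.38  -0.336  0.133] [-1.57  0.34  2.07  0.89  1.24 -0.83] 0.0 (array([ 0.05, -0.02,  0.01]), array([-4.44,  8.92, -2.46]))
[ 0.38  -0.336  0.053] [-1.57  0.51  2.11  0.96  1.11 -1.01] 0.0 (array([ 0.05, -0.02,  0.01]), array([-6.48,  8.91, -0.75]))
[ 0.38  -0.336  0.039] [-1.57  0.54  2.12  0.97  1.09 -1.04] 0.0 (array([ 0.05, -0.02,  0.01]), array([-6.84,  8.91, -0.45]))
```

arm_command --plan '[[[0, 0, 0], [-0.4, 1.1, -0.9], -1], [[0, 0, 0], [-1, 2.3, -1.8], -1], [[0, 0, 0], [-1.5, 3.5, -2.2], -1], [[0, 0, 0], [-2, 4.8, -2.6], -1], [[0, 0, 0], [-2.6, 6, -2.6], -1], [[0, 0, 0], [-3.5, 7.5, -2.5], -1], [[0, 0, 0], [-4.44, 8.92, -2.46], -1], [[0, 0, 0], [-4.44, 8.92, -2.46], -1]]'

```text
time: 18.55
position: [0.3808, -0.3386, 0.1297]
orientation: [[0.613, 0.291, 0.735], [0.186, -0.957, 0.223], [0.768, -0.0, -0.641]]
wrist_force: [-0.4, 0.3, -1.9]
opening: 0.0233
grasp_force: 30.0
```

```bash
python3 - <<'E'
from h import *
w=Cam("wrist");s=Cam("side");t=Cam("top")
im=[cv2.resize(s.img[340:480,110:270],(400,350)),cv2.resize(t.img[205:345,400:560],(400,350))]
cv2.imwrite("pics/t1.png",np.hstack(im));R=tilt(50,.3)
o=get_obs();print(o["position"],o["q"].round(2)); c=np.array([.366,-.3402]);
for z in (.02,.006): print(togo(np.r_[c,z+.0456]+.019*R[:,2],R))
print(t.px([.366,-.34,.1+.06]),s.px([.366,-.34,.10]))
E
```

```text
[ 0.38154885 -0.333895    0.13190916] [-1.57  0.34  2.07  0.89  1.24 -0.83]
(array([ 0.01, -0.04, -0.01]), array([-2.06,  0.05,  1.62]))
(array([ 0.01, -0.04, -0.01]), array([-2.42,  0.05,  1.92]))
[488.37867325 270.11137521] [170.2185279  398.24793835]
```

View pics/t1.png

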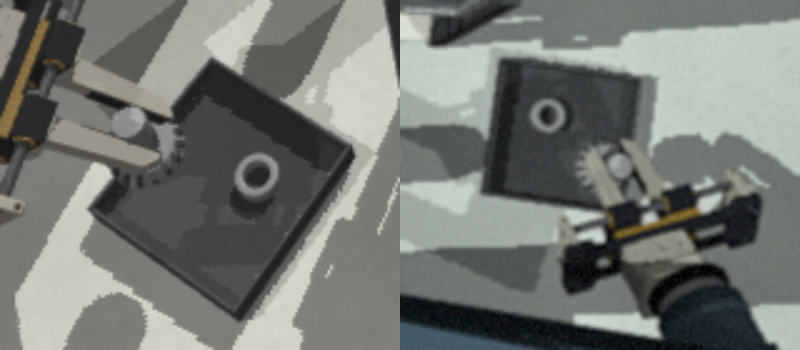

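The gear hangs over the tray clear of the race. The stub top is at side (161,389) and top (488,271), matching the prediction. I'll check that it hangs upright before lowering it.

```bash
python3 - <<'E'
from h import *
s=Cam("side");t=Cam("top");np.set_printoptions(precision=0,suppress=True)
o=get_obs();g=np.array(o["position"])-.019*tilt(50,.3)[:,2];g[2]-=.0456;print(g)
z=lambda c,p,o:(c.px(p)-o)*2.5
print("stubtop",z(s,g+[0,0,.06],[110,340]),z(t,g+[0,0,.06],[400,205])+[400,0])
for k in range(8):
    p=g+np.array([.028*np.cos(k*.785),.028*np.sin(k*.785),.005]);print(z(s,p,[110,340]),z(t,p,[400,205])+[400,0])
E
```

```text
[ 0. -0.  0.]
stubtop [134. 113.] [619. 161.]
[185. 157.] [603. 134.]
[190. 129.] [583. 142.]
[174. 109.] [575. 161.]
[146. 108.] [583. 181.]
[122. 127.] [603. 189.]
[115. 156.] [622. 182.]
[131. 177.] [630. 162.]
[160. 177.] [622. 142.]
```

arm_command --plan '[[[0, 0, 0], [-0.5, 0.05, 0.4], -1], [[0, 0, 0], [-1.0, 0.05, 0.8], -1], [[0, 0, 0], [-1.4, 0.05, 1.1], -1], [[0, 0, 0], [-1.75, 0.05, 1.38], -1], [[0, 0, 0], [-2.0, 0.05, 1.58], -1], [[0, 0, 0], [-2.15, 0.05, 1.7], -1], [[0, 0, 0], [-2.22, 0.05, 1.76], -1], [[0, 0, 0], [-2.22, 0.05, 1.76], -1]]'

```text
time: 19.8
position: [0.3802, -0.3371, 0.0472]
orientation: [[0.611, 0.294, 0.735], [0.189, -0.956, 0.225], [0.769, 0.001, -0.64]]
wrist_force: [-0.3, 0.1, -2.4]
opening: 0.023
grasp_force: 30.0
```

```bash
python3 - <<'E'
from h import *
o=get_obs();R=tilt(50,.3);g=np.array(o["position"])-.019*R[:,2];g[2]-=.0456;print(g.round(4),o["wrist_force"],o["orientation"].round(3).tolist(),togo(o["position"]-np.array([0,0,.003]),R))
E
```

```text
[ 0.3663 -0.3414  0.0138] [-0.31896974  0.14372091 -2.37839471] [[0.611, 0.294, 0.735], [0.189, -0.956, 0.225], [0.769, 0.001, -0.64]] (array([ 0.02, -0.04, -0.  ]), array([-0.08, -0.  ,  0.06]))
```

arm_command --plan '[[[0, 0, 0], [-0.03, 0, 0.02], -1], [[0, 0, 0], [-0.06, 0, 0.04], -1], [[0, 0, 0], [-0.09, 0, 0.07], -1], [[0, 0, 0], [-0.12, 0, 0.09], -1], [[0, 0, 0], [-0.15, 0, 0.12], -1], [[0, 0, 0], [-0.18, 0, 0.14], -1], [[0, 0, 0], [-0.2, 0, 0.16], -1], [[0, 0, 0], [-0.2, 0, 0.16], -1]]'

```text
time: 20.8
position: [0.38, -0.337, 0.0394]
orientation: [[0.611, 0.294, 0.735], [0.189, -0.956, 0.225], [0.769, 0.001, -0.64]]
wrist_force: [-0.2, 0.1, -2.8]
opening: 0.0237
grasp_force: 30.0
```

arm_command --plan '[[[0, 0, 0], [-0.02, 0, 0.01], -1], [[0, 0, 0], [-0.04, 0, 0.03], -1], [[0, 0, 0], [-0.05, 0, 0.04], -1], [[0, 0, 0], [-0.05, 0, 0.04], -1], [[0, 0, 0], [-0.05, 0, 0.04], -1], [[0, 0, 0], [-0.05, 0, 0.04], -1], [[0, 0, 0], [-0.05, 0, 0.04], -1], [[0, 0, 0], [-0.05, 0, 0.04], -1]]'

```text
time: 21.8
position: [0.38, -0.3371, 0.0376]
orientation: [[0.611, 0.294, 0.735], [0.189, -0.956, 0.225], [0.769, 0.001, -0.64]]
wrist_force: [-0.7, -0.4, -1.7]
opening: 0.0234
grasp_force: 30.0
```

arm_command --plan '[[[0, 0, 0], [-0.02, 0, 0.01], -1], [[0, 0, 0], [-0.03, 0, 0.02], -1], [[0, 0, 0], [-0.04, 0, 0.03], -1], [[0, 0, 0], [-0.04, 0, 0.03], -1], [[0, 0, 0], [-0.04, 0, 0.03], -1], [[0, 0, 0], [-0.04, 0, 0.03], -1], [[0, 0, 0], [-0.04, 0, 0.03], -1], [[0, 0, 0], [-0.04, 0, 0.03], -1]]'

```text
time: 22.8
position: [0.3801, -0.3369, 0.0374]
orientation: [[0.609, 0.295, 0.736], [0.189, -0.956, 0.226], [0.77, 0.002, -0.638]]
wrist_force: [-6.3, -0.3, 10.2]
opening: 0.0233
grasp_force: 30.0
```

Contact is firm at about 10 N. I'll release and back away along the tool axis.

arm_command --plan '[[[0, 0, 0], [0.02, 0, -0.02], -1], [[0, 0, 0], [0.02, 0, -0.02], -0.3], [[0, 0, 0], [0.02, 0, -0.02], 0], [[0, 0, 0], [0.02, 0, -0.02], 0], [[0, 0, 0], [0.02, 0, -0.02], 0], [[0, 0, 0], [0.02, 0, -0.8], 0], [[0, 0, 0], [0.02, 0, -2], 0], [[0, 0, 0], [0.02, 0, -3], 0]]'

```text
time: 23.8
position: [0.3134, -0.3574, 0.0947]
orientation: [[0.611, 0.294, 0.735], [0.189, -0.956, 0.225], [0.769, 0.001, -0.64]]
wrist_force: [0.7, -0.2, 0.2]
opening: 0.0466
grasp_force: 0.0
```

```bash
python3 - <<'E'
from h import *
for _ in range(3): w=Cam("wrist")
s=Cam("side");t=Cam("top")
im=np.hstack([cv2.resize(s.img[80:480,110:430],(400,500)),cv2.resize(t.img[205:345,400:512],(400,500))])
cv2.imwrite("pics/e1.png",im)
o=get_obs();print(o["wrist_force"],o["position"],o["qvel"].round(3))
E
```

```text
[ 0.50001221  0.29413219 -0.00551452] [ 0.31452832 -0.35675611  0.09375836] [ 0.012  0.011  0.008 -0.003  0.003  0.001]
```

View pics/e1.png

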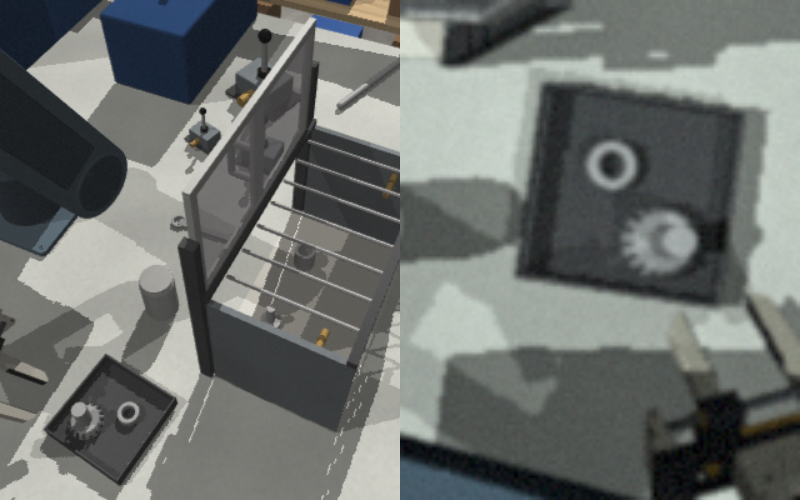

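The gear stands on its disc in the tray beside the race: stub top at (680,240), disc centre at about (660,243), which is the offset an upright gear should show. The guard is up, the bushing, stud and can are standing, and the gripper is clear.

```bash
python3 -c "
from cell import *
print(job_done())"
```

```text
the job is handed in; nothing more can be done
None
```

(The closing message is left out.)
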